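# Pull the fuse of the bag sealer

### The arm

A 6-joint arm with a two-finger parallel gripper is mounted at the origin on a cart in front of the work surface, level with it; the furniture and walls round the work are solid. World frame = base frame: x ahead of the robot, y to its left, z up, the work surface at z = 0. Lengths are in m, angles in rad, forces in N, time in s.
With the tool pointing down it reaches from about 0.375 to 0.925 m from the base axis. Payload 5.7 kg.
Tool frame: the origin (TCP) lies midway between the tips of the shut fingers; the grasp point (between the pads) lies 19 mm behind it; z points along the fingers, y is the line along which they close (so a half turn about z gives the same grasp; the last joint's range is limited). The gripper opens to 88 mm and grips with 3 to 60 N. Pads are 20 mm wide; open, the fingers measure 115 mm over their backs; the gripper's body (75 mm by 178 mm) begins 61 mm behind the grasp point.
Start: joints at [-1.279, 0.359, 1.51, -0, 1.272, -0.115], TCP at [0.237, -0.551, 0.223] pointing down, gripper open.
Joint ranges: [-2.97, 2.97], [-1.01, 2.36], [0.21, 2.38], [-0.96, 4.11], [0.2, 2.71], [-2.98, 2.98]. Speed limits (rad/s): [2.39, 2.39, 3.14, 3.14, 3.14, 3.14].

### API

Orientations are given as a rotation vector (axis times angle).
In Python, from cell import manip gives the robot as it stands.
- The arm moves only by the shell command python3 -m handwheel 'ROWS' [FORCE]. ROWS is JSON, a list of rows, each an object of numbers: "tx", "ty", "tz": the shift along the world's x, y, z in mm; "wx", "wy", "wz": the turn, a rotation vector about the world's x, y, z in rad; "jaw": the gripper command: -1 is shut, 1 is fully open, values between are in proportion. A call has 1 to 8 rows; each row is the pose to reach, as a shift and turn from the pose commanded when the call began; what a row does not reach only later rows make up. A row lasts 1/8 s, in which the tool goes at most 62.5 mm and 10.7 degrees, less where a joint would pass 70% of its speed; a pose out of reach is approached as far as the arm can. A call with a gripper value outside its range is refused whole. The fingers move at their own pace and stop on an object; FORCE is the grip in N (left out, the last holds). Time passes only in rows, so rows that repeat a pose let the fingers close. It gives the time, the measured TCP pose, the force, the opening and the grip force at its end, in the units of the state.
- manip.read_state(): the state, without advancing time (a new reading comes with each control period).
- manip.capture(name): name is "side" or "top"; returns the picture (384x512x3 uint8, blue, green, red); there is no depth.
- manip.get_calibration(name): a dict with "fx", "fy", "cx", "cy" (pixels), "position" and "orientation" of the camera in the world. Camera axes: x right, y up, looking along -z (the intrinsics and any distortion apply to the point x, -y, -z); pixel columns grow to the right and rows downward; lengths in m; the calibration is good to about 2 mm. A picture is of the moment at which its call begins. get_calibration takes no time and is no camera call.
- manip.sign_off(): hands the job in; it is judged then, once.
Trained networks look in the newest picture that a camera, given by its name, has taken for a name from the list of things; names that differ only in an ending like _2 or _b are one class to them, and where a whole thing is asked for, a point or a joint stands for the part that bears it (a point fixed in the world has none). Each returns a list of dicts, best first, with "conf" (0 to 1); they miss things now and then, are a little off and sometimes report something else, mostly with a low value. They report only what shows in the picture. A call takes as long as a camera call. They do not tell look-alikes from the thing itself.
- manip.recognise(camera, label): "xy" ([column, row] in pixels, amid what is visible of it).
The state is a dict: "t": time; "joints": joint angles; "joint_velocities": joint speeds; "effort": joint torques, N m; "ee_pos": TCP position; "orientation": TCP orientation; "wrist_force": force on the tool from outside, world axes, zero at the start; "moment": the same for the moment, N m; "finger_gap": opening from 0.0 (shut) to 1.0 (fully open); "grip_force": force on a finger pad.
Only numpy, scipy, OpenCV 4.12 (cv2) and the standard library are available. Lean on these libraries where they do the work, as an engineer would, in place of code of your own. Each camera call takes 0.05 s, during which the arm holds its last target. There are 200 camera calls.

### The job

The bag sealer must be made safe for repair: press its red fuse cap down against the spring, no harder than needed, until you feel it bottom, turn it anticlockwise while holding it down until it is free, let it rise, lift it off and set it down in the open cardboard tray. Then draw the white cartridge fuse out of the holder and set it in the same tray. Never ram or force the cap or the fuse in the holder, let neither of them fall or spring away, and leave the tray and the other things on the bench where they are.

Things in the scene. Friction and masses are not known exactly. Their poses are not given: they have to be found in the camera images.
- sealer: Bench bag sealer, fixed: blue housing, aluminium top 62 mm up, sealing jaw along its back (up to 89 mm high), time dial (78 mm high). Origin: on the bench mat (z = 3 mm) below the fuse holder's axis; x away from its louvred front, z up. From the axis it reaches 50 mm to -x, 108 to +x, 50 to -y (jaw 88) and 122 to +y (jaw 168).
- holder_rim (a point): Centre of the rim of the fuse holder, a round black upright collar on the sealer, 52 mm across, rim 84 mm up. Its roof has three entry slots, their middles at +60, 180 and -60 degrees about the sealer's z (white ticks on the rim); the cap's lugs pass only there. The cap plays 1.5 mm sideways. Plastic: force between cap and sealer must stay under 18 N, pushing, sideways or turning.
- catch (a point): Mean place of the catch inside the collar, 9 mm below the rim. Unseen teeth on a ring stop the locked lugs from turning until the cap is pressed 2 to 10 mm; a floor with a rubber washer (25 N per mm) stops it 1.6 mm deeper. The ring is screwed in differently at each start, unmeasured: feel for the floor, where force climbs fast; the spring alone needs 12 N at most. Turn 0 to 1 mm above it.
- cap: Red ribbed bayonet cap, 50 g, loose once free. Origin: centre of the underside of its hollow plug (30 mm across); z up; x to a lug. Three lugs, 20 degrees wide, out to r 20 mm, 1 to 5 mm above the origin, at 0 and +-120 degrees. Locked at the start: origin 76 mm above the sealer's, yaw within 3 degrees of the sealer's. The spring under the fuse pushes it up with 5 N, plus 0.6 N per mm pressed.
- cap_head (a point): Centre of the cap's grip head, 34.5 mm above the cap's origin. It is 40 mm across, from 21.5 to 47.5 mm above the origin, 13.5 mm off the rim when locked; white mark on top at the +x edge. Held down, turn it anticlockwise seen from above to 60 degrees from the sealer's yaw (it comes out between 52 and 68; a solid end at 68), then let it rise. A bore 24 mm wide, 28 deep, holds the fuse's top.
- fuse: White ceramic cartridge fuse with steel ends, 22 mm across, 58 mm long, 45 g. Origin: centre of its lower end; z along its axis. It stands loose on the sprung contact in the holder, origin 46 mm above the sealer's origin under the locked cap. With the cap off the spring lifts it 8 mm. It lifts straight out of a well 24 mm wide whose mouth is 63 mm above the sealer's origin.
- fuse_top (a point): Centre of the fuse's upper end, 58 mm above its origin. With the cap off it stands 28 mm out of the rim, 112 mm above the sealer's origin, ready to be gripped just above the collar.
- tray: Open brown cardboard tray, loose, 350 g, 206 (its x) x 126 (its y) x 68 mm, walls 4 mm, floor 3 mm thick. Origin: centre of its underside; z up. It is empty.
- tape_green: Green roll of tape, 104 mm across, 24 mm high, lying flat near the front right corner. Origin: centre of its underside.
- marker_red: Red marker, 130 mm long (its y), 15 mm thick, near the front edge on the left. Origin: centre of its underside.
- tape_black: Black roll of tape, 60 mm across, 18 mm high, on the left. Origin: centre of its underside.
There are look-alikes about, which are no part of the job. Of the things that look like the cap, the middle-sized one is meant.

How it is judged:
On the way, in this order (a step that is already met when the one before it is completed fails the run):
1. the cap is unlocked and drawn up clear of the collar (z of cap in the frame of sealer above 0.095 m), for 0.1 s.
2. the fuse is drawn out of the holder (z of fuse in the frame of sealer above 0.086 m), for 0.1 s.
At the end, for the whole second after the job is handed in: Cap and fuse both lie or stand inside the tray (origins within its walls and less than 45 mm above its underside), let go and at rest, and the tray stands flat (x of cap in the frame of tray between -0.1 and 0.1 m and y of cap in the frame of tray between -0.06 and 0.06 m and z of cap in the frame of tray between -0.005 and 0.045 m and linear speed of each of cap, fuse below 0.02 m/s and contact force between the fingers and cap below 0.1 N and x of fuse in the frame of tray between -0.1 and 0.1 m and y of fuse in the frame of tray between -0.06 and 0.06 m and z of fuse in the frame of tray between -0.005 and 0.045 m and contact force between the fingers and fuse below 0.1 N and angle between tray's own z axis and vertical below 0.05 rad); the robot touches nothing.
It fails at once if the cap is rammed or forced: more than 18 N between cap and sealer (contact force between cap and sealer above 18 N).
It fails at once if the fuse is forced in its holder: more than 30 N between fuse and sealer (contact force between fuse and sealer above 30 N).
It fails at once if cap or fuse falls or springs away: faster than 0.7 m/s while not held ((linear speed of cap above 0.7 m/s and contact force between the fingers and cap below 0.1 N) or (linear speed of fuse above 0.7 m/s and contact force between the fingers and fuse below 0.1 N)).
It fails at once if the tray is shifted by more than 40 mm (distance of tray from where it was at the start of the episode above 0.04 m).
It fails at once if a bystander is shifted by more than 30 mm (distance of any of tape_green, marker_red, tape_black from where it was at the start of the episode above 0.03 m).
It also fails if it takes over 61 s, if anything falls off the work surface, if the arm or the gripper's body presses on something with over 40 N, if the wrist force passes 120 N, or if a joint passes its speed limit or range.

## Working session

There is one attempt and no reset: what is moved stays moved. The work goes in short steps, Python scripts to look and compute and a shell command to move; the robot and the scene stay as the last step left them, time stands still between calls to the robot, and variables do not carry over. Pictures are saved under pics/ and viewed, at most 10 in all, crops included, and the job is handed in when it is done.

```bash
mkdir -p pics; ls
cat > h.py <<'E'
import numpy as np, cv2
from scipy.spatial.transform import Rotation as R
from cell import manip
def rot(c):
    o=np.array(c["orientation"]); return R.from_quat(o).as_matrix() if o.size==4 else (R.from_rotvec(o).as_matrix() if o.ndim==1 else o)
def ray(cam,px):
    c=manip.get_calibration(cam); d=np.array([(px[0]-c["cx"])/c["fx"],-(px[1]-c["cy"])/c["fy"],-1.])
    return np.array(c["position"]),rot(c)@d
def at_z(cam,px,z):
    p,d=ray(cam,px); return p+d*(z-p[2])/d[2]
def proj(cam,X):
    c=manip.get_calibration(cam); q=rot(c).T@(np.array(X)-c["position"]); return [c["cx"]+c["fx"]*q[0]/-q[2],c["cy"]+c["fy"]*-q[1]/-q[2]]
def tri(px1,px2):
    p,d=ray("top",px1);q,e=ray("side",px2);d=d/np.linalg.norm(d);e=e/np.linalg.norm(e)
    s=np.linalg.lstsq(np.c_[d,-e],q-p,rcond=None)[0]; a=p+s[0]*d;b=q+s[1]*e
    return (a+b)/2,np.linalg.norm(a-b)
E
python3 - <<'E'
from h import *
np.set_printoptions(precision=4,suppress=True)
for c in("top","side"):
    print(c,manip.get_calibration(c)); im=manip.capture(c); cv2.imwrite(f"pics/{c}0.png",im)
    for l in("sealer","holder_rim","cap","cap_head","tray"):
        print(l,[(round(r["conf"],2),np.round(r["xy"],1)) for r in manip.recognise(c,l)])
print(manip.read_state())
a=[cv2.imread(f"pics/{c}0.png") for c in("top","side")]
E
```

```text
pics
top {'fx': 353.5133788786469, 'fy': 353.5133788786469, 'cx': 256.27022740356045, 'cy': 184.28229381521604, 'position': array([ 0.3381, -0.0163,  1.0564]), 'orientation': array([ 0.0738, -0.0753, -1.5534])}
sealer [(0.86, array([183.5, 147.7]))]
holder_rim [(0.93, array([180.1, 144.9]))]
cap [(0.81, array([128.9, 168.3])), (0.51, array([200.9, 147.8])), (0.45, array([222.5, 199.1]))]
cap_head [(0.95, array([127.9, 169. ])), (0.68, array([198. , 149.6])), (0.5, array([119.7, 206.3])), (0.49, array([219.6, 204.9]))]
tray []
side {'fx': 493.89219397984954, 'fy': 493.89219397984954, 'cx': 255.99278806876924, 'cy': 189.3428920592955, 'position': array([-0.0878,  0.9564,  0.8645]), 'orientation': array([ 0.3478, -1.2429, -2.3808])}
sealer [(0.86, array([186.3, 242.3]))]
holder_rim [(0.94, array([186. , 246.6])), (0.15, array([256.1, 182.3]))]
cap [(0.57, array([175.6, 292.4])), (0.53, array([206.7, 211.1])), (0.43, array([266.7, 242.2]))]
cap_head [(0.86, array([205.2, 210.5])), (0.8, array([177.1, 290.5]))]
tray [(0.85, array([253.8, 181.2]))]
{'t': 0.6, 'joints': array([-1.2791,  0.3588,  1.5104, -0.    ,  1.2725, -0.1151]), 'joint_velocities': array([-0.0012, -0.0011,  0.0006,  0.0002,  0.0021, -0.0007]), 'effort': array([ -0.001 , -51.5051, -27.1003,   0.0674,   0.025 ,  -0.    ]), 'ee_pos': array([ 0.2374, -0.551 ,  0.2226]), 'orientation': array([-3.0766, -0.6346,  0.0001]), 'wrist_force': array([-0.0815,  0.1095, -0.4875]), 'moment': array([ 0.0066, -0.02  ,  0.0026]), 'grip_force': 0.0, 'finger_gap': 0.9955984049030371}
```

View pics/top0.png

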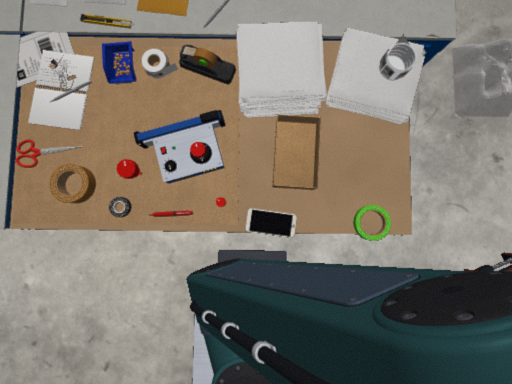

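View pics/side0.png

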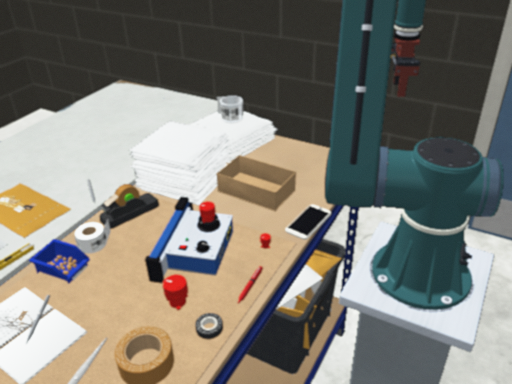

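Top view: the arm stays to the bottom, and there are three red cap-like things: a big one on the bench at (127,169), one on the sealer's black collar at (200,152), and a small one at (221,202). The one on the sealer is middle-sized and sits in the collar, so it is the one meant. The tray is at (296,153). I'll confirm with one enlarged crop.

Run:
```python
from h import *
a=cv2.imread("pics/top0.png")[105:215,115:245]; b=cv2.imread("pics/side0.png")[190:300,150:280]
cv2.imwrite("pics/crop1.png",np.vstack([cv2.resize(x[:, :],None,fx=5,fy=5,interpolation=cv2.INTER_CUBIC)[:300*1] if 0 else cv2.resize(x,(780//2*1,330)) for x in (a,)] ) if 0 else np.hstack([cv2.resize(a[:, 15:115],(400,440),interpolation=2),cv2.resize(b[:,:100],(400,440),interpolation=2)]))
cv2.imwrite("pics/crop2.png",cv2.resize(cv2.imread("pics/top0.png")[100:210,140:340],(800,440),interpolation=2))
# red centroid of cap in both
for c,(x0,x1,y0,y1) in(("top",(185,215,138,166)),("side",(195,222,198,228))):
    im=cv2.imread(f"pics/{c}0.png")[y0:y1,x0:x1].astype(int); m=(im[...,2]>110)&(im[...,1]<90)&(im[...,0]<90)
    ys,xs=np.nonzero(m); print(c,m.sum(),xs.mean()+x0,ys.mean()+y0,xs.min()+x0,xs.max()+x0,ys.min()+y0,ys.max()+y0)
p=manip.recognise
print(tri((199.9,150.5),(207.5,211)))
```

```text
top 169 197.36686390532543 148.8639053254438 190 204 142 156
side 242 207.2603305785124 211.3388429752066 200 214 202 221
(array([0.52047615, 0.13943949, 0.10548165]), np.float64(0.0035622540129935485))
```

View pics/crop1.png

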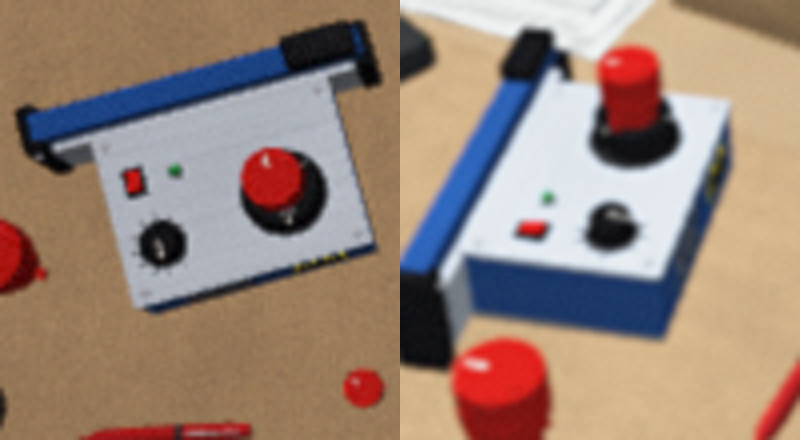

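View pics/crop2.png

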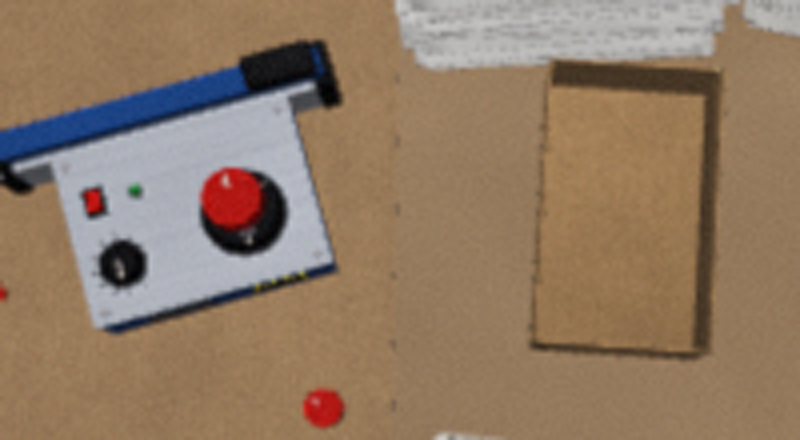

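The crop confirms it: the red head at (198,150) sits over the black collar with white ticks on the blue and aluminium sealer. It lies between the large cap at left and the small one at lower right in size. Next I'll work out the geometry.

Run:
```python
from h import *
np.set_printoptions(precision=4,suppress=True)
A=lambda x,y:(130+x/4,105+y/4); B=lambda x,y:(140+x/4,100+y/4)
print("head top",at_z("top",A(272,179),.1265),"rim",at_z("top",A(284,194),.087))
c=[at_z("top",A(*p),.065)[:2] for p in((137,306),(374,244),(335,78))]
FL,FR,BR=c; y=(FL-FR)/np.linalg.norm(FL-FR); yaw=np.arctan2(-y[0],y[1]); x=np.array([np.cos(yaw),np.sin(yaw)])
v=BR-FR; print("yaw",np.degrees(yaw),np.degrees(np.arctan2(v[1],v[0])),"len",np.linalg.norm(FL-FR),np.linalg.norm(v),"axis",FR+.05*x+.05*y)
a=at_z("top",A(272,179),.1265); 
for X in((.522,.137),a[:2]): print(X,"side head centre",proj("side",[*X,.1135]),"top",proj("side",[*X,.1265]))
t=[at_z("top",B(*p),.071)[:2] for p in((553,62),(721,70),(708,356),(533,347))]
print("tray",t,np.mean(t,0),np.linalg.norm(t[0]-t[3]),np.linalg.norm(t[0]-t[1]))
s=manip.read_state(); m=R.from_rotvec(s["orientation"]).as_matrix(); print(m)
for p in ((207,206),(207,211),(207.5,213)): print(at_z("side",p,.1135))
```

```text
head top [0.5168 0.1403 0.1265] rim [0.514  0.1383 0.087 ]
yaw 15.759350549017327 14.493650282022303 len 0.17229432145883594 0.12337141333204585 axis [0.5177 0.1387]
(0.522, 0.137) side head centre [np.float64(207.9695269223012), np.float64(207.95091340889329)] top [np.float64(207.57161552353642), np.float64(203.84204869551357)]
[0.5168 0.1403] side head centre [np.float64(208.96492143089267), np.float64(209.20004418621687)] top [np.float64(208.57145076978767), np.float64(205.0837762250724)]
tray [array([ 0.6303, -0.0761]), array([ 0.6264, -0.1959]), array([ 0.4216, -0.1866]), array([ 0.4259, -0.0642])] [ 0.5261 -0.1307] 0.20465243572257322 0.1199166043570032
[[ 0.9184  0.3957 -0.0001]
 [ 0.3957 -0.9184  0.0002]
 [-0.     -0.0002 -1.    ]]
[0.5289 0.1311 0.1135]
[0.5171 0.149  0.1135]
[0.5113 0.1554 0.1135]
```

```bash
python3 -m handwheel '[{"tx":20,"ty":50,"wz":0.18,"jaw":1},{"tx":42,"ty":103,"wz":0.36,"jaw":1},{"tx":64,"ty":158,"wz":0.54,"jaw":1},{"tx":86,"ty":212,"wz":0.72,"jaw":1},{"tx":108,"ty":266,"wz":0.9,"jaw":1},{"tx":130,"ty":320,"wz":1.08,"jaw":1},{"tx":152,"ty":374,"wz":1.26,"jaw":1},{"tx":174,"ty":428,"wz":1.44,"jaw":1}]' 5
python3 -m handwheel '[{"tx":22,"ty":54,"wz":0.13,"jaw":1},{"tx":44,"ty":108,"wz":0.13,"jaw":1},{"tx":66,"ty":162,"wz":0.13,"jaw":1},{"tx":88,"ty":216,"wz":0.13,"jaw":1},{"tx":106,"ty":263,"wz":0.13,"jaw":1},{"tx":106,"ty":263,"wz":0.13,"jaw":1}]'
python3 - <<'E'
from h import *
s=manip.read_state(); print(s)
print(R.from_rotvec(s["orientation"]).as_matrix())
E
```

```text
{'t': 0.6, 'joints': array([-1.27908421e+00,  3.58801090e-01,  1.51044587e+00, -4.57055195e-05,
        1.27254888e+00, -1.15078299e-01]), 'joint_velocities': array([-0.00123278, -0.00106388,  0.00064757,  0.00023012,  0.00210673,
       -0.00068113]), 'effort': array([-1.02127946e-03, -5.15050828e+01, -2.71002781e+01,  6.73968787e-02,
        2.50364689e-02, -4.23928600e-05]), 'ee_pos': array([ 0.23736454, -0.55096456,  0.22260464]), 'orientation': array([-3.07663443e+00, -6.34568802e-01,  9.64995750e-05]), 'wrist_force': array([-0.08153998,  0.10951652, -0.48752071]), 'moment': array([ 0.00658391, -0.02003549,  0.00263667]), 'grip_force': 0.0, 'finger_gap': 0.9955984049030371}
[[ 9.18390149e-01  3.95676033e-01 -1.00276262e-04]
 [ 3.95676046e-01 -9.18390132e-01  1.82035822e-04]
 [-2.00655178e-05 -2.06856821e-04 -9.99999978e-01]]$[0]: bad value
$[0]: bad value
```

```bash
python3 -m handwheel '[{"tx":0.0,"ty":0.0,"tz":0.0,"wx":0.0,"wy":0.0,"wz":0.0,"jaw":1.0}]' 5; python3 -m handwheel '[{"tx":0,"ty":0,"tz":0,"wx":0,"wy":0,"wz":0,"jaw":1}]'; python3 -m handwheel --help
```

```text
t: 0.72
ee_pos: [0.2374, -0.551, 0.2227]
orientation: [-3.077, -0.635, 0.0]
wrist_force: [-0.2, -0.0, -0.0]
finger_gap: 0.997
grip_force: 0.0
t: 0.85
ee_pos: [0.2374, -0.551, 0.2226]
orientation: [-3.077, -0.635, 0.0]
wrist_force: [0.7, 0.2, 0.1]
finger_gap: 1.0
grip_force: 0.0invalid input: not JSON, or not a number
```

All the keys are required in every row.

```bash
python3 -m handwheel '[{"tx":20,"ty":50,"tz":0,"wx":0,"wy":0,"wz":0.18,"jaw":1},{"tx":42,"ty":103,"tz":0,"wx":0,"wy":0,"wz":0.36,"jaw":1},{"tx":64,"ty":158,"tz":0,"wx":0,"wy":0,"wz":0.54,"jaw":1},{"tx":86,"ty":212,"tz":0,"wx":0,"wy":0,"wz":0.72,"jaw":1},{"tx":108,"ty":266,"tz":0,"wx":0,"wy":0,"wz":0.9,"jaw":1},{"tx":130,"ty":320,"tz":0,"wx":0,"wy":0,"wz":1.08,"jaw":1},{"tx":152,"ty":374,"tz":0,"wx":0,"wy":0,"wz":1.26,"jaw":1},{"tx":174,"ty":428,"tz":0,"wx":0,"wy":0,"wz":1.44,"jaw":1}]' 5
python3 -m handwheel '[{"tx":22,"ty":54,"tz":0,"wx":0,"wy":0,"wz":0.13,"jaw":1},{"tx":44,"ty":108,"tz":0,"wx":0,"wy":0,"wz":0.13,"jaw":1},{"tx":66,"ty":162,"tz":0,"wx":0,"wy":0,"wz":0.13,"jaw":1},{"tx":88,"ty":216,"tz":0,"wx":0,"wy":0,"wz":0.13,"jaw":1},{"tx":106,"ty":263,"tz":0,"wx":0,"wy":0,"wz":0.13,"jaw":1},{"tx":106,"ty":263,"tz":0,"wx":0,"wy":0,"wz":0.13,"jaw":1}]'
python3 - <<'E'
from h import *
s=manip.read_state(); print(s["joints"],s["ee_pos"])
print(R.from_rotvec(s["orientation"]).as_matrix())
E
```

```text
t: 1.85
ee_pos: [0.4121, -0.1214, 0.223]
orientation: [1.887, 2.51, 0.0]
wrist_force: [0.9, -0.9, 0.1]
finger_gap: 1.008
grip_force: 0.0
t: 2.6
ee_pos: [0.5185, 0.143, 0.2226]
orientation: [1.722, 2.627, 0.002]
wrist_force: [-0.3, 0.4, 0.3]
finger_gap: 0.997
grip_force: 0.0
[ 1.40102009e-01  2.69078757e-01  1.64511109e+00  7.80902844e-04
  1.22623229e+00 -2.70239294e-01] [0.51852559 0.1429904  0.22263082]
[[-3.98681029e-01  9.17089047e-01  1.05649853e-03]
 [ 9.17089570e-01  3.98680230e-01  8.91270185e-04]
 [ 3.96169049e-04  1.32423629e-03 -9.99999045e-01]]
```

```bash
python3 -m handwheel '[{"tx":-1,"ty":-3,"tz":-50,"wx":0,"wy":0,"wz":0,"jaw":0.6},{"tx":-1,"ty":-3,"tz":-90,"wx":0,"wy":0,"wz":0,"jaw":0.3},{"tx":-1,"ty":-3,"tz":-120,"wx":0,"wy":0,"wz":0,"jaw":0.2},{"tx":-1,"ty":-3,"tz":-120,"wx":0,"wy":0,"wz":0,"jaw":0.2}]' 3
python3 -m handwheel '[{"tx":0,"ty":0,"tz":0,"wx":0,"wy":0,"wz":0,"jaw":0.05},{"tx":0,"ty":0,"tz":0,"wx":0,"wy":0,"wz":0,"jaw":-0.05},{"tx":0,"ty":0,"tz":0,"wx":0,"wy":0,"wz":0,"jaw":-0.15},{"tx":0,"ty":0,"tz":0,"wx":0,"wy":0,"wz":0,"jaw":-0.2}]' 3
python3 -c "
from h import *
s=manip.read_state();print(s['wrist_force'],s['moment'],s['ee_pos'],s['finger_gap'])
cv2.imwrite('pics/s1.png',cv2.resize(manip.capture('side')[150:270,140:300],(800,600),interpolation=2))"
```

```text
t: 3.1
ee_pos: [0.5144, 0.1357, 0.1009]
orientation: [-1.727, -2.62, 0.005]
wrist_force: [0.5, 0.4, -0.1]
finger_gap: 0.612
grip_force: 0.0
t: 3.6
ee_pos: [0.5195, 0.1375, 0.1043]
orientation: [1.726, 2.62, 0.007]
wrist_force: [5.8, 2.2, -3.0]
finger_gap: 0.461
grip_force: 3.0
[ 5.75570567  2.24807115 -2.98189664] [ 0.26789914 -0.98020104  0.01774953] [0.51947998 0.13752767 0.10430271] 0.461478942147555
```

View pics/s1.png

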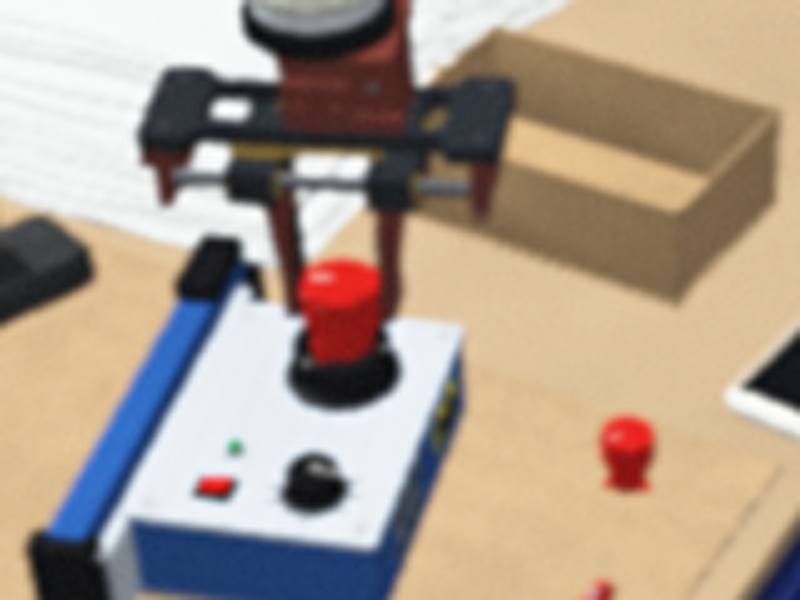

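The fingers straddle the head of the right cap (crop 340,310), slightly behind it in the side view. The sideways force of 6 N along the closing line says the cap lies further to +x, so I'll follow it.

```bash
python3 -m handwheel '[{"tx":2,"ty":0.9,"tz":0,"wx":0,"wy":0,"wz":0,"jaw":-0.2},{"tx":2,"ty":0.9,"tz":0,"wx":0,"wy":0,"wz":0,"jaw":-0.2},{"tx":2,"ty":0.9,"tz":0,"wx":0,"wy":0,"wz":0,"jaw":-0.2}]' 3
python3 -m handwheel '[{"tx":0,"ty":0,"tz":0,"wx":0,"wy":0,"wz":0,"jaw":0.2},{"tx":0,"ty":0,"tz":0,"wx":0,"wy":0,"wz":0,"jaw":0.2},{"tx":0,"ty":0,"tz":0,"wx":0,"wy":0,"wz":0,"jaw":0.2},{"tx":0,"ty":0,"tz":0,"wx":0,"wy":0,"wz":0,"jaw":0.2}]' 3
python3 -c "
from h import *
s=manip.read_state();print(s['wrist_force'],s['moment'],s['ee_pos'],s['finger_gap'])"
```

```text
t: 4.03
ee_pos: [0.5198, 0.1381, 0.1036]
orientation: [1.727, 2.622, 0.003]
wrist_force: [3.1, 0.7, 5.6]
finger_gap: 0.454
grip_force: 3.0
t: 4.53
ee_pos: [0.5177, 0.1378, 0.1023]
orientation: [-1.727, -2.623, 0.001]
wrist_force: [-0.5, 0.2, -0.2]
finger_gap: 0.599
grip_force: 0.0
[-0.47747983  0.22189686 -0.24291815] [-0.02417357 -0.15286256 -0.02723609] [0.51772097 0.13781458 0.10225743] 0.598877109384949
```

```bash
python3 -m handwheel '[{"tx":3,"ty":1.3,"tz":0,"wx":0,"wy":0,"wz":-0.18,"jaw":0.4},{"tx":3,"ty":1.3,"tz":0,"wx":0,"wy":0,"wz":-0.36,"jaw":0.4},{"tx":3,"ty":1.3,"tz":0,"wx":0,"wy":0,"wz":-0.54,"jaw":0.4},{"tx":3,"ty":1.3,"tz":0,"wx":0,"wy":0,"wz":-0.72,"jaw":0.4},{"tx":3,"ty":1.3,"tz":0,"wx":0,"wy":0,"wz":-0.9,"jaw":0.4},{"tx":3,"ty":1.3,"tz":0,"wx":0,"wy":0,"wz":-1.08,"jaw":0.4},{"tx":3,"ty":1.3,"tz":0,"wx":0,"wy":0,"wz":-1.26,"jaw":0.4},{"tx":3,"ty":1.3,"tz":0,"wx":0,"wy":0,"wz":-1.44,"jaw":0.4}]' 3
python3 -m handwheel '[{"tx":0,"ty":0,"tz":0,"wx":0,"wy":0,"wz":-0.13,"jaw":0.2},{"tx":0,"ty":0,"tz":0,"wx":0,"wy":0,"wz":-0.13,"jaw":0.2},{"tx":0,"ty":0,"tz":0,"wx":0,"wy":0,"wz":-0.13,"jaw":0.2}]' 3
python3 -m handwheel '[{"tx":0,"ty":0,"tz":0,"wx":0,"wy":0,"wz":0,"jaw":0.05},{"tx":0,"ty":0,"tz":0,"wx":0,"wy":0,"wz":0,"jaw":-0.05},{"tx":0,"ty":0,"tz":0,"wx":0,"wy":0,"wz":0,"jaw":-0.15},{"tx":0,"ty":0,"tz":0,"wx":0,"wy":0,"wz":0,"jaw":-0.2}]' 3
```

```text
t: 5.52
ee_pos: [0.5211, 0.1391, 0.1024]
orientation: [-3.031, -0.824, 0.001]
wrist_force: [0.3, -0.4, -0.6]
finger_gap: 0.704
grip_force: 0.0
t: 5.9
ee_pos: [0.5212, 0.1392, 0.1025]
orientation: [-3.076, -0.639, 0.0]
wrist_force: [0.7, 0.3, 0.4]
finger_gap: 0.601
grip_force: 0.0
t: 6.4
ee_pos: [0.521, 0.1405, 0.1027]
orientation: [-3.075, -0.634, 0.0]
wrist_force: [-2.0, 6.4, 1.2]
finger_gap: 0.488
grip_force: 3.0
```

```bash
python3 -m handwheel '[{"tx":-0.8,"ty":1.8,"tz":0,"wx":0,"wy":0,"wz":0,"jaw":-0.2},{"tx":-0.8,"ty":1.8,"tz":0,"wx":0,"wy":0,"wz":0,"jaw":-0.2},{"tx":-0.8,"ty":1.8,"tz":0,"wx":0,"wy":0,"wz":0,"jaw":-0.2}]' 3
```

```text
t: 6.78
ee_pos: [0.5205, 0.1416, 0.1027]
orientation: [-3.076, -0.634, -0.0]
wrist_force: [-0.6, 4.3, 1.7]
finger_gap: 0.464
grip_force: 3.0
```

```bash
python3 -m handwheel '[{"tx":0,"ty":0,"tz":0,"wx":0,"wy":0,"wz":0,"jaw":-0.2},{"tx":0,"ty":0,"tz":0,"wx":0,"wy":0,"wz":0,"jaw":-0.2}]' 3
```

```text
t: 7.02
ee_pos: [0.5205, 0.1416, 0.1027]
orientation: [-3.076, -0.634, -0.0]
wrist_force: [-1.2, 5.6, 2.3]
finger_gap: 0.46
grip_force: 3.0
```

```bash
python3 -m handwheel '[{"tx":-0.6,"ty":1.4,"tz":0,"wx":0,"wy":0,"wz":0,"jaw":-0.2},{"tx":-0.6,"ty":1.4,"tz":0,"wx":0,"wy":0,"wz":0,"jaw":-0.2},{"tx":-0.6,"ty":1.4,"tz":0,"wx":0,"wy":0,"wz":0,"jaw":-0.2}]' 3
python3 -m handwheel '[{"tx":-0.4,"ty":1,"tz":0,"wx":0,"wy":0,"wz":0,"jaw":-0.2},{"tx":-0.4,"ty":1,"tz":0,"wx":0,"wy":0,"wz":0,"jaw":-0.2},{"tx":-0.4,"ty":1,"tz":0,"wx":0,"wy":0,"wz":0,"jaw":-0.2}]' 3
```

```text
t: 7.4
ee_pos: [0.5204, 0.1421, 0.1027]
orientation: [3.076, 0.635, 0.001]
wrist_force: [0.5, 0.2, 1.1]
finger_gap: 0.46
grip_force: 3.0
t: 7.78
ee_pos: [0.5199, 0.1432, 0.1027]
orientation: [3.077, 0.635, 0.001]
wrist_force: [2.2, -0.1, 1.6]
finger_gap: 0.456
grip_force: 3.0
```

```bash
python3 -m handwheel '[{"tx":0,"ty":0,"tz":0,"wx":0,"wy":0,"wz":0,"jaw":-0.3},{"tx":0,"ty":0,"tz":0,"wx":0,"wy":0,"wz":0,"jaw":-0.3},{"tx":0,"ty":0,"tz":0,"wx":0,"wy":0,"wz":0,"jaw":-0.3}]' 40
python3 -m handwheel '[{"tx":0,"ty":0,"tz":-0.7,"wx":0,"wy":0,"wz":0,"jaw":-0.3},{"tx":0,"ty":0,"tz":-1.5,"wx":0,"wy":0,"wz":0,"jaw":-0.3},{"tx":0,"ty":0,"tz":-1.5,"wx":0,"wy":0,"wz":0,"jaw":-0.3}]'
```

```text
t: 8.15
ee_pos: [0.5197, 0.1434, 0.1027]
orientation: [-3.077, -0.635, -0.0]
wrist_force: [1.3, -0.9, 2.0]
finger_gap: 0.449
grip_force: 40.0
t: 8.52
ee_pos: [0.5197, 0.1434, 0.1012]
orientation: [-3.077, -0.635, -0.0]
wrist_force: [1.1, -0.0, 4.6]
finger_gap: 0.446
grip_force: 40.0
```

```bash
python3 -m handwheel '[{"tx":0,"ty":0,"tz":-0.5,"wx":0,"wy":0,"wz":0,"jaw":-0.3},{"tx":0,"ty":0,"tz":-1,"wx":0,"wy":0,"wz":0,"jaw":-0.3}]' | grep -E "ee_pos|wrist"
python3 -m handwheel '[{"tx":0,"ty":0,"tz":-0.4,"wx":0,"wy":0,"wz":0,"jaw":-0.3},{"tx":0,"ty":0,"tz":-0.7,"wx":0,"wy":0,"wz":0,"jaw":-0.3},{"tx":0,"ty":0,"tz":-0.7,"wx":0,"wy":0,"wz":0,"jaw":-0.3}]'| grep -E "ee_pos|wrist"
```

```text
ee_pos: [0.5197, 0.1434, 0.1002]
wrist_force: [1.0, -0.2, 5.8]
ee_pos: [0.5198, 0.1434, 0.0995]
wrist_force: [1.2, 0.4, 5.9]
```

```bash
python3 -m handwheel '[{"tx":0,"ty":0,"tz":-0.3,"wx":0,"wy":0,"wz":0,"jaw":-0.3},{"tx":0,"ty":0,"tz":-0.5,"wx":0,"wy":0,"wz":0,"jaw":-0.3},{"tx":0,"ty":0,"tz":-0.5,"wx":0,"wy":0,"wz":0,"jaw":-0.3}]'| grep -E "ee_pos|wrist"
```

```text
ee_pos: [0.5199, 0.1434, 0.0991]
wrist_force: [1.4, -1.0, 5.2]
```

```bash
python3 -m handwheel '[{"tx":0,"ty":0,"tz":-0.3,"wx":0,"wy":0,"wz":0,"jaw":-0.3},{"tx":0,"ty":0,"tz":-0.5,"wx":0,"wy":0,"wz":0,"jaw":-0.3},{"tx":0,"ty":0,"tz":-0.5,"wx":0,"wy":0,"wz":0,"jaw":-0.3}]'| grep -E "ee_pos|wrist"
```

```text
ee_pos: [0.5199, 0.1434, 0.0987]
wrist_force: [1.5, -0.3, 6.3]
```

```bash
python3 -m handwheel '[{"tx":0,"ty":0,"tz":-0.3,"wx":0,"wy":0,"wz":0,"jaw":-0.3},{"tx":0,"ty":0,"tz":-0.5,"wx":0,"wy":0,"wz":0,"jaw":-0.3},{"tx":0,"ty":0,"tz":-0.5,"wx":0,"wy":0,"wz":0,"jaw":-0.3}]'| grep -E "ee_pos|wrist"
```

```text
ee_pos: [0.5199, 0.1434, 0.0981]
wrist_force: [1.4, 0.2, 6.2]
```

```bash
python3 -m handwheel '[{"tx":0,"ty":0,"tz":-0.3,"wx":0,"wy":0,"wz":0,"jaw":-0.3},{"tx":0,"ty":0,"tz":-0.5,"wx":0,"wy":0,"wz":0,"jaw":-0.3},{"tx":0,"ty":0,"tz":-0.5,"wx":0,"wy":0,"wz":0,"jaw":-0.3}]'| grep -E "ee_pos|wrist"
```

```text
ee_pos: [0.52, 0.1434, 0.0977]
wrist_force: [0.1, -0.6, 7.2]
```

```bash
S() { tee /tmp/o | grep -E "ee_pos|wrist"; awk '/wrist/{gsub("]","");if($4>10.5)exit 1}' /tmp/o; }
python3 -m handwheel '[{"tx":0,"ty":0,"tz":-0.2,"wx":0,"wy":0,"wz":0,"jaw":-0.3},{"tx":0,"ty":0,"tz":-0.4,"wx":0,"wy":0,"wz":0,"jaw":-0.3},{"tx":0,"ty":0,"tz":-0.4,"wx":0,"wy":0,"wz":0,"jaw":-0.3}]'|S &&
python3 -m handwheel '[{"tx":0,"ty":0,"tz":-0.2,"wx":0,"wy":0,"wz":0,"jaw":-0.3},{"tx":0,"ty":0,"tz":-0.4,"wx":0,"wy":0,"wz":0,"jaw":-0.3},{"tx":0,"ty":0,"tz":-0.4,"wx":0,"wy":0,"wz":0,"jaw":-0.3}]'|S &&
python3 -m handwheel '[{"tx":0,"ty":0,"tz":-0.2,"wx":0,"wy":0,"wz":0,"jaw":-0.3},{"tx":0,"ty":0,"tz":-0.4,"wx":0,"wy":0,"wz":0,"jaw":-0.3},{"tx":0,"ty":0,"tz":-0.4,"wx":0,"wy":0,"wz":0,"jaw":-0.3}]'|S &&
python3 -m handwheel '[{"tx":0,"ty":0,"tz":-0.2,"wx":0,"wy":0,"wz":0,"jaw":-0.3},{"tx":0,"ty":0,"tz":-0.4,"wx":0,"wy":0,"wz":0,"jaw":-0.3},{"tx":0,"ty":0,"tz":-0.4,"wx":0,"wy":0,"wz":0,"jaw":-0.3}]'|S &&
python3 -m handwheel '[{"tx":0,"ty":0,"tz":-0.2,"wx":0,"wy":0,"wz":0,"jaw":-0.3},{"tx":0,"ty":0,"tz":-0.4,"wx":0,"wy":0,"wz":0,"jaw":-0.3},{"tx":0,"ty":0,"tz":-0.4,"wx":0,"wy":0,"wz":0,"jaw":-0.3}]'|S
```

```text
ee_pos: [0.52, 0.1434, 0.0973]
wrist_force: [0.7, -0.2, 7.1]
ee_pos: [0.52, 0.1434, 0.097]
wrist_force: [1.7, -1.0, 7.7]
ee_pos: [0.5201, 0.1434, 0.0966]
wrist_force: [1.1, -1.2, 7.8]
ee_pos: [0.5201, 0.1434, 0.0962]
wrist_force: [0.2, -0.3, 7.5]
ee_pos: [0.5201, 0.1434, 0.0958]
wrist_force: [1.8, -1.1, 7.1]
```

```bash
S() { tee /tmp/o | grep -E "ee_pos|wrist"; awk '/wrist/{gsub("]","");if($4>11)exit 1}' /tmp/o; }
python3 -m handwheel '[{"tx":0,"ty":0,"tz":-0.2,"wx":0,"wy":0,"wz":0,"jaw":-0.3},{"tx":0,"ty":0,"tz":-0.4,"wx":0,"wy":0,"wz":0,"jaw":-0.3},{"tx":0,"ty":0,"tz":-0.4,"wx":0,"wy":0,"wz":0,"jaw":-0.3}]'|S &&
python3 -m handwheel '[{"tx":0,"ty":0,"tz":-0.2,"wx":0,"wy":0,"wz":0,"jaw":-0.3},{"tx":0,"ty":0,"tz":-0.4,"wx":0,"wy":0,"wz":0,"jaw":-0.3},{"tx":0,"ty":0,"tz":-0.4,"wx":0,"wy":0,"wz":0,"jaw":-0.3}]'|S &&
python3 -m handwheel '[{"tx":0,"ty":0,"tz":-0.2,"wx":0,"wy":0,"wz":0,"jaw":-0.3},{"tx":0,"ty":0,"tz":-0.4,"wx":0,"wy":0,"wz":0,"jaw":-0.3},{"tx":0,"ty":0,"tz":-0.4,"wx":0,"wy":0,"wz":0,"jaw":-0.3}]'|S &&
python3 -m handwheel '[{"tx":0,"ty":0,"tz":-0.2,"wx":0,"wy":0,"wz":0,"jaw":-0.3},{"tx":0,"ty":0,"tz":-0.4,"wx":0,"wy":0,"wz":0,"jaw":-0.3},{"tx":0,"ty":0,"tz":-0.4,"wx":0,"wy":0,"wz":0,"jaw":-0.3}]'|S &&
python3 -m handwheel '[{"tx":0,"ty":0,"tz":-0.2,"wx":0,"wy":0,"wz":0,"jaw":-0.3},{"tx":0,"ty":0,"tz":-0.4,"wx":0,"wy":0,"wz":0,"jaw":-0.3},{"tx":0,"ty":0,"tz":-0.4,"wx":0,"wy":0,"wz":0,"jaw":-0.3}]'|S; head -1 /tmp/o
```

```text
ee_pos: [0.5201, 0.1434, 0.0955]
wrist_force: [1.1, -0.7, 7.1]
ee_pos: [0.5202, 0.1434, 0.0951]
wrist_force: [0.2, -0.6, 7.8]
ee_pos: [0.5202, 0.1434, 0.0947]
wrist_force: [1.8, -0.6, 9.6]
ee_pos: [0.5202, 0.1434, 0.0944]
wrist_force: [0.3, -0.2, 9.0]
ee_pos: [0.5202, 0.1434, 0.094]
wrist_force: [0.5, -1.3, 8.5]
t: 14.4
```

```bash
S() { tee /tmp/o | grep -E "ee_pos|wrist"; awk '/wrist/{gsub("]","");if($4>11.2)exit 1}' /tmp/o; }
python3 -m handwheel '[{"tx":0,"ty":0,"tz":-0.2,"wx":0,"wy":0,"wz":0,"jaw":-0.3},{"tx":0,"ty":0,"tz":-0.4,"wx":0,"wy":0,"wz":0,"jaw":-0.3},{"tx":0,"ty":0,"tz":-0.4,"wx":0,"wy":0,"wz":0,"jaw":-0.3}]'|S &&
python3 -m handwheel '[{"tx":0,"ty":0,"tz":-0.2,"wx":0,"wy":0,"wz":0,"jaw":-0.3},{"tx":0,"ty":0,"tz":-0.4,"wx":0,"wy":0,"wz":0,"jaw":-0.3},{"tx":0,"ty":0,"tz":-0.4,"wx":0,"wy":0,"wz":0,"jaw":-0.3}]'|S &&
python3 -m handwheel '[{"tx":0,"ty":0,"tz":-0.2,"wx":0,"wy":0,"wz":0,"jaw":-0.3},{"tx":0,"ty":0,"tz":-0.4,"wx":0,"wy":0,"wz":0,"jaw":-0.3},{"tx":0,"ty":0,"tz":-0.4,"wx":0,"wy":0,"wz":0,"jaw":-0.3}]'|S &&
python3 -m handwheel '[{"tx":0,"ty":0,"tz":-0.2,"wx":0,"wy":0,"wz":0,"jaw":-0.3},{"tx":0,"ty":0,"tz":-0.4,"wx":0,"wy":0,"wz":0,"jaw":-0.3},{"tx":0,"ty":0,"tz":-0.4,"wx":0,"wy":0,"wz":0,"jaw":-0.3}]'|S; head -1 /tmp/o
```

```text
ee_pos: [0.5202, 0.1434, 0.0936]
wrist_force: [1.4, -0.9, 8.8]
ee_pos: [0.5202, 0.1434, 0.0933]
wrist_force: [2.1, -0.6, 9.6]
ee_pos: [0.5202, 0.1434, 0.0929]
wrist_force: [0.8, -0.2, 9.9]
ee_pos: [0.5203, 0.1434, 0.0925]
wrist_force: [0.9, 0.3, 9.4]
t: 15.9
```

```bash
S() { tee /tmp/o | grep -E "ee_pos|wrist"; awk '/wrist/{gsub("]","");if($4>12.2)exit 1}' /tmp/o; }
python3 -m handwheel '[{"tx":0,"ty":0,"tz":-0.2,"wx":0,"wy":0,"wz":0,"jaw":-0.3},{"tx":0,"ty":0,"tz":-0.4,"wx":0,"wy":0,"wz":0,"jaw":-0.3},{"tx":0,"ty":0,"tz":-0.4,"wx":0,"wy":0,"wz":0,"jaw":-0.3}]'|S &&
python3 -m handwheel '[{"tx":0,"ty":0,"tz":-0.2,"wx":0,"wy":0,"wz":0,"jaw":-0.3},{"tx":0,"ty":0,"tz":-0.4,"wx":0,"wy":0,"wz":0,"jaw":-0.3},{"tx":0,"ty":0,"tz":-0.4,"wx":0,"wy":0,"wz":0,"jaw":-0.3}]'|S &&
python3 -m handwheel '[{"tx":0,"ty":0,"tz":-0.2,"wx":0,"wy":0,"wz":0,"jaw":-0.3},{"tx":0,"ty":0,"tz":-0.4,"wx":0,"wy":0,"wz":0,"jaw":-0.3},{"tx":0,"ty":0,"tz":-0.4,"wx":0,"wy":0,"wz":0,"jaw":-0.3}]'|S &&
python3 -m handwheel '[{"tx":0,"ty":0,"tz":-0.2,"wx":0,"wy":0,"wz":0,"jaw":-0.3},{"tx":0,"ty":0,"tz":-0.3,"wx":0,"wy":0,"wz":0,"jaw":-0.3},{"tx":0,"ty":0,"tz":-0.3,"wx":0,"wy":0,"wz":0,"jaw":-0.3}]'|S; head -1 /tmp/o
python3 -c "
from h import *
cv2.imwrite('pics/s2.png',cv2.resize(manip.capture('side')[150:270,140:300],(800,600),interpolation=2))"
```

```text
ee_pos: [0.5203, 0.1434, 0.0921]
wrist_force: [0.7, -0.8, 10.4]
ee_pos: [0.5203, 0.1435, 0.0918]
wrist_force: [0.1, -0.7, 9.6]
ee_pos: [0.5203, 0.1435, 0.0914]
wrist_force: [0.6, 0.5, 10.8]
ee_pos: [0.5204, 0.1434, 0.0913]
wrist_force: [0.1, 0.5, 12.1]
t: 17.4
```

View pics/s2.png

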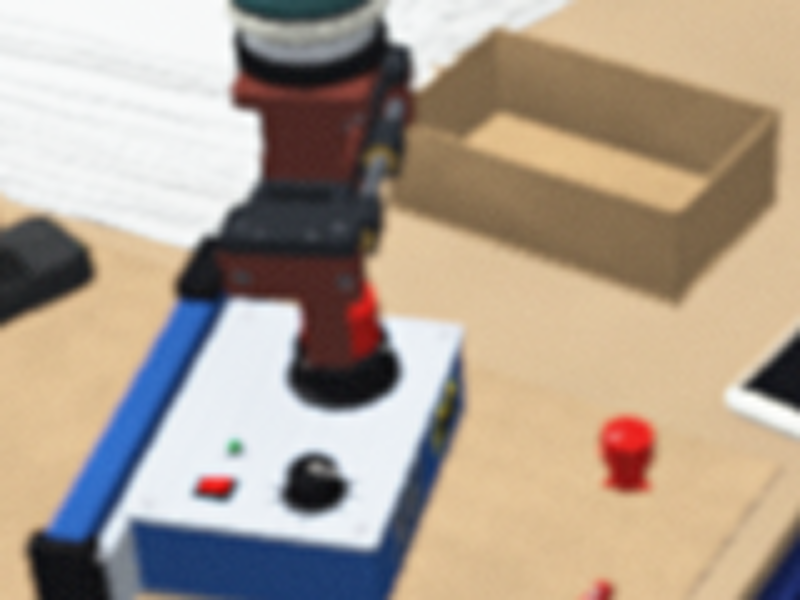

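```bash
python3 -m handwheel '[{"tx":0,"ty":0,"tz":-0.3,"wx":0,"wy":0,"wz":0,"jaw":-0.3},{"tx":0,"ty":0,"tz":-0.3,"wx":0,"wy":0,"wz":0,"jaw":-0.3}]'|grep -E "ee_pos|wrist"
```

```text
ee_pos: [0.5204, 0.1435, 0.0911]
wrist_force: [-0.4, -0.7, 13.6]
```

The floor shows: force climbs 10.8→12.1→13.6 N over about 0.3 mm. I'll rise half a millimetre and turn.

```bash
python3 -m handwheel '[{"tx":0,"ty":0,"tz":0.8,"wx":0,"wy":0,"wz":0,"jaw":-0.3},{"tx":0,"ty":0,"tz":0.8,"wx":0,"wy":0,"wz":0,"jaw":-0.3}]'|grep -E "ee_pos|wrist"
python3 -m handwheel '[{"tx":0,"ty":0,"tz":0,"wx":0,"wy":0,"wz":0.05,"jaw":-0.3},{"tx":0,"ty":0,"tz":0,"wx":0,"wy":0,"wz":0.1,"jaw":-0.3},{"tx":0,"ty":0,"tz":0,"wx":0,"wy":0,"wz":0.1,"jaw":-0.3}]'
python3 -c "
from h import *
s=manip.read_state();print(s['moment'],s['wrist_force'])"
```

```text
ee_pos: [0.5203, 0.1434, 0.0917]
wrist_force: [0.8, -0.3, 10.0]
t: 18.32
ee_pos: [0.5201, 0.1435, 0.0915]
orientation: [-3.041, -0.788, -0.002]
wrist_force: [0.4, -0.1, 10.5]
finger_gap: 0.451
grip_force: 40.0
[-0.10825409 -0.04552449 -0.04526556] [ 0.41216589 -0.06068244 10.51965843]
```

```bash
S() { python3 -c "
import sys
from h import *
s=manip.read_state();f=s['wrist_force'];print(s['moment'][2].round(3),f.round(1),s['ee_pos'],R.from_rotvec(s['orientation']).as_euler('ZYX')[0].round(3))
sys.exit(np.hypot(f[0],f[1])>6 or abs(s['moment'][2])>.2)"; }
python3 -m handwheel '[{"tx":0,"ty":0,"tz":0.2,"wx":0,"wy":0,"wz":0.07,"jaw":-0.3},{"tx":0,"ty":0,"tz":0.2,"wx":0,"wy":0,"wz":0.15,"jaw":-0.3},{"tx":0,"ty":0,"tz":0.2,"wx":0,"wy":0,"wz":0.22,"jaw":-0.3}]' >/tmp/o; S &&
python3 -m handwheel '[{"tx":0,"ty":0,"tz":0,"wx":0,"wy":0,"wz":0.07,"jaw":-0.3},{"tx":0,"ty":0,"tz":0,"wx":0,"wy":0,"wz":0.15,"jaw":-0.3},{"tx":0,"ty":0,"tz":0,"wx":0,"wy":0,"wz":0.22,"jaw":-0.3}]'>/tmp/o; S &&
python3 -m handwheel '[{"tx":0,"ty":0,"tz":0,"wx":0,"wy":0,"wz":0.07,"jaw":-0.3},{"tx":0,"ty":0,"tz":0,"wx":0,"wy":0,"wz":0.15,"jaw":-0.3},{"tx":0,"ty":0,"tz":0,"wx":0,"wy":0,"wz":0.22,"jaw":-0.3}]'>/tmp/o; S
```

```text
-0.02 [ 0.  -0.2 10.4] [0.51982098 0.14355916 0.09163117] 0.729
-0.02 [ 0.  -0.2 10.4] [0.51982098 0.14355916 0.09163117] 0.729
-0.02 [ 0.  -0.2 10.4] [0.51982098 0.14355916 0.09163117] 0.729False
False
False
```

```bash
cat > chk.py <<'E'
import sys
from h import *
s=manip.read_state();f=s['wrist_force'];print(s['t'],s['moment'][2].round(3),f.round(1),s['ee_pos'],R.from_rotvec(s['orientation']).as_euler('ZYX')[0].round(3))
sys.exit(int(np.hypot(f[0],f[1])>6 or abs(s['moment'][2])>.2))
E
python3 -m handwheel '[{"tx":0,"ty":0,"tz":0,"wx":0,"wy":0,"wz":0.08,"jaw":-0.3},{"tx":0,"ty":0,"tz":0,"wx":0,"wy":0,"wz":0.16,"jaw":-0.3},{"tx":0,"ty":0,"tz":0,"wx":0,"wy":0,"wz":0.24,"jaw":-0.3}]' >/tmp/o; python3 chk.py &&
python3 -m handwheel '[{"tx":0,"ty":0,"tz":0,"wx":0,"wy":0,"wz":0.08,"jaw":-0.3},{"tx":0,"ty":0,"tz":0,"wx":0,"wy":0,"wz":0.16,"jaw":-0.3},{"tx":0,"ty":0,"tz":0,"wx":0,"wy":0,"wz":0.24,"jaw":-0.3}]'>/tmp/o; python3 chk.py &&
python3 -m handwheel '[{"tx":0,"ty":0,"tz":0,"wx":0,"wy":0,"wz":0.08,"jaw":-0.3},{"tx":0,"ty":0,"tz":0,"wx":0,"wy":0,"wz":0.16,"jaw":-0.3},{"tx":0,"ty":0,"tz":0,"wx":0,"wy":0,"wz":0.24,"jaw":-0.3},{"tx":0,"ty":0,"tz":0,"wx":0,"wy":0,"wz":0.24,"jaw":-0.3}]'>/tmp/o; python3 chk.py
```

```text
19.075 -0.036 [-0.6  0.1 10.2] [0.51977392 0.14354115 0.09162282] 0.969
19.45 -0.013 [ 0.1 -0.6  9.9] [0.5197315  0.14351756 0.09162184] 1.209
19.95 0.042 [-0.   0.  10.1] [0.51978853 0.14354521 0.0916491 ] 1.448
```

```bash
python3 -m handwheel '[{"tx":0,"ty":0,"tz":1,"wx":0,"wy":0,"wz":0,"jaw":-0.3},{"tx":0,"ty":0,"tz":2,"wx":0,"wy":0,"wz":0,"jaw":-0.3},{"tx":0,"ty":0,"tz":3,"wx":0,"wy":0,"wz":0,"jaw":-0.3},{"tx":0,"ty":0,"tz":4,"wx":0,"wy":0,"wz":0,"jaw":-0.3}]' >/tmp/o; python3 chk.py &&
python3 -m handwheel '[{"tx":0,"ty":0,"tz":1,"wx":0,"wy":0,"wz":0,"jaw":-0.3},{"tx":0,"ty":0,"tz":2,"wx":0,"wy":0,"wz":0,"jaw":-0.3},{"tx":0,"ty":0,"tz":3,"wx":0,"wy":0,"wz":0,"jaw":-0.3},{"tx":0,"ty":0,"tz":4,"wx":0,"wy":0,"wz":0,"jaw":-0.3}]' >/tmp/o; python3 chk.py &&
python3 -m handwheel '[{"tx":0,"ty":0,"tz":1,"wx":0,"wy":0,"wz":0,"jaw":-0.3},{"tx":0,"ty":0,"tz":2,"wx":0,"wy":0,"wz":0,"jaw":-0.3},{"tx":0,"ty":0,"tz":2.5,"wx":0,"wy":0,"wz":0,"jaw":-0.3}]' >/tmp/o; python3 chk.py
```

```text
20.45 -0.053 [-0.2 -0.3  7.5] [0.51966487 0.14352286 0.09544599] 1.447
20.95 0.001 [1.3 0.1 6.1] [0.51953692 0.14353031 0.09919589] 1.447
21.325 0.014 [0.5 0.2 5.1] [0.51941723 0.14347748 0.10150697] 1.447
```

```bash
python3 -m handwheel '[{"tx":0,"ty":0,"tz":1,"wx":0,"wy":0,"wz":0,"jaw":-0.3},{"tx":0,"ty":0,"tz":2,"wx":0,"wy":0,"wz":0,"jaw":-0.3},{"tx":0,"ty":0,"tz":2,"wx":0,"wy":0,"wz":0,"jaw":-0.3}]' >/tmp/o; python3 chk.py
```

```text
21.7 0.009 [ 0.9 -0.1  3.6] [0.5194272  0.14338938 0.10346179] 1.447
```

```bash
python3 -m handwheel '[{"tx":0,"ty":0,"tz":0.7,"wx":0,"wy":0,"wz":0,"jaw":-0.3},{"tx":0,"ty":0,"tz":0.7,"wx":0,"wy":0,"wz":0,"jaw":-0.3}]' >/tmp/o; python3 chk.py
```

```text
21.95 -0.008 [1.4 1.1 3.2] [0.51941992 0.14336917 0.1041371 ] 1.447
```

```bash
python3 -m handwheel '[{"tx":0,"ty":0,"tz":1,"wx":0,"wy":0,"wz":0,"jaw":-0.3},{"tx":0,"ty":0,"tz":2,"wx":0,"wy":0,"wz":0,"jaw":-0.3},{"tx":0,"ty":0,"tz":2,"wx":0,"wy":0,"wz":0,"jaw":-0.3}]' >/tmp/o; python3 chk.py
awk '/wrist/{gsub("]","");if($4<-3)exit 1}' /tmp/o && python3 -m handwheel '[{"tx":0,"ty":0,"tz":1,"wx":0,"wy":0,"wz":0,"jaw":-0.3},{"tx":0,"ty":0,"tz":2,"wx":0,"wy":0,"wz":0,"jaw":-0.3},{"tx":0,"ty":0,"tz":3,"wx":0,"wy":0,"wz":0,"jaw":-0.3}]' >/tmp/o; python3 chk.py
awk '/wrist/{gsub("]","");if($4<-3)exit 1}' /tmp/o && python3 -m handwheel '[{"tx":0,"ty":0,"tz":1,"wx":0,"wy":0,"wz":0,"jaw":-0.3},{"tx":0,"ty":0,"tz":3,"wx":0,"wy":0,"wz":0,"jaw":-0.3},{"tx":0,"ty":0,"tz":5,"wx":0,"wy":0,"wz":0,"jaw":-0.3}]' >/tmp/o; python3 chk.py
```

```text
22.325 -0.018 [2.  0.2 2.2] [0.51941511 0.14337244 0.10617827] 1.447
22.7 0.006 [ 0.3 -0.1  0.3] [0.51927528 0.14331684 0.10909491] 1.447
23.075 0.004 [-0.  -0.1 -0.4] [0.51942884 0.14333712 0.11429509] 1.447
```

The cap is free. Now lift it and carry it to the tray.

```bash
python3 -m handwheel '[{"tx":0,"ty":0,"tz":15,"wx":0,"wy":0,"wz":0,"jaw":-0.3},{"tx":0,"ty":0,"tz":40,"wx":0,"wy":0,"wz":0,"jaw":-0.3},{"tx":0,"ty":0,"tz":80,"wx":0,"wy":0,"wz":0,"jaw":-0.3},{"tx":8,"ty":-50,"tz":86,"wx":0,"wy":0,"wz":0,"jaw":-0.3},{"tx":20,"ty":-105,"tz":86,"wx":0,"wy":0,"wz":0,"jaw":-0.3},{"tx":32,"ty":-160,"tz":86,"wx":0,"wy":0,"wz":0,"jaw":-0.3},{"tx":44,"ty":-215,"tz":86,"wx":0,"wy":0,"wz":0,"jaw":-0.3},{"tx":52,"ty":-265,"tz":86,"wx":0,"wy":0,"wz":0,"jaw":-0.3}]'; 
python3 -m handwheel '[{"tx":0,"ty":-9,"tz":-40,"wx":0,"wy":0,"wz":0,"jaw":-0.3},{"tx":0,"ty":-9,"tz":-80,"wx":0,"wy":0,"wz":0,"jaw":-0.3},{"tx":0,"ty":-9,"tz":-80,"wx":0,"wy":0,"wz":0,"jaw":-0.3}]'
python3 -c "
from h import *
cv2.imwrite('pics/s3.png',np.hstack([cv2.resize(manip.capture('side')[130:250,160:300],(400,343)),cv2.resize(manip.capture('top')[95:215,180:320],(400,343))]))"
```

```text
t: 24.08
ee_pos: [0.5721, -0.1237, 0.2015]
orientation: [2.354, 2.078, 0.001]
wrist_force: [0.6, -0.2, -0.4]
finger_gap: 0.452
grip_force: 40.0
t: 24.45
ee_pos: [0.5692, -0.1301, 0.1184]
orientation: [-2.351, -2.075, 0.005]
wrist_force: [-0.9, 0.1, -0.2]
finger_gap: 0.445
grip_force: 40.0
```

View pics/s3.png

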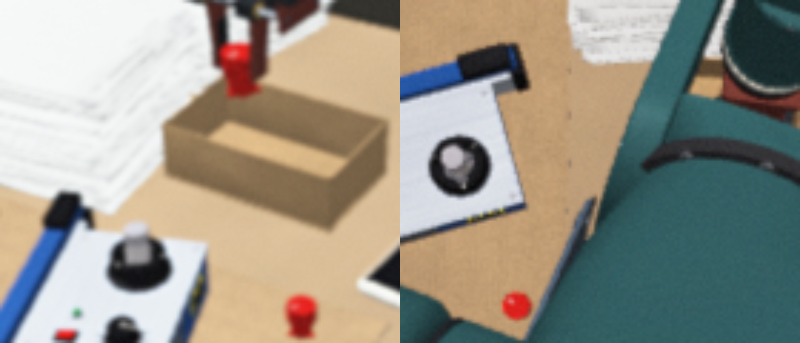

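The cap hangs over the tray's far half (left view 237,70) and the fuse stands in the holder (135,245 left; 457,158 right). Now lower it.

```bash
python3 -m handwheel '[{"tx":-14,"ty":0,"tz":-30,"wx":0,"wy":0,"wz":0,"jaw":-0.3},{"tx":-14,"ty":0,"tz":-60,"wx":0,"wy":0,"wz":0,"jaw":-0.3},{"tx":-14,"ty":0,"tz":-80,"wx":0,"wy":0,"wz":0,"jaw":-0.3},{"tx":-14,"ty":0,"tz":-84,"wx":0,"wy":0,"wz":0,"jaw":-0.3},{"tx":-14,"ty":0,"tz":-84,"wx":0,"wy":0,"wz":0,"jaw":-0.3}]'>/tmp/o; python3 chk.py
python3 -m handwheel '[{"tx":0,"ty":0,"tz":-1,"wx":0,"wy":0,"wz":0,"jaw":-0.3},{"tx":0,"ty":0,"tz":-2,"wx":0,"wy":0,"wz":0,"jaw":-0.3},{"tx":0,"ty":0,"tz":-2,"wx":0,"wy":0,"wz":0,"jaw":-0.3}]'>/tmp/o; python3 chk.py
```

```text
25.175 0.005 [-1.9  0.4 -0.5] [ 0.55852973 -0.13073241  0.03764511] 1.447
25.55 0.073 [-3.2  0.5  5.9] [ 0.55868084 -0.13091225  0.03547591] 1.447
```

```bash
python3 -c "
from h import *
s=manip.read_state(); print(s['moment'],s['wrist_force'],s['finger_gap'])
cv2.imwrite('pics/s4.png',cv2.resize(manip.capture('side')[90:230,170:320],(640,597),interpolation=2))"
```

```text
[ 0.10684803 -0.471099    0.07301665] [-3.23506354  0.49939882  5.93409685] 0.4451876976952756
```

View pics/s4.png

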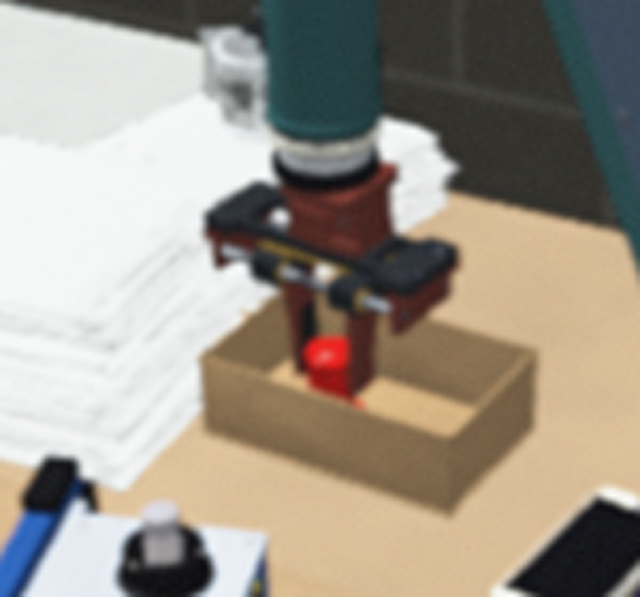

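The gripper's left end (210,250) is close to the paper stack and the sideways push suggests it touches. I'll raise a little, shift 28 mm toward the robot and lower again.

```bash
python3 -m handwheel '[{"tx":-2,"ty":0,"tz":4,"wx":0,"wy":0,"wz":0,"jaw":-0.3},{"tx":-15,"ty":0,"tz":5,"wx":0,"wy":0,"wz":0,"jaw":-0.3},{"tx":-28,"ty":0,"tz":5,"wx":0,"wy":0,"wz":0,"jaw":-0.3},{"tx":-28,"ty":0,"tz":5,"wx":0,"wy":0,"wz":0,"jaw":-0.3}]'>/tmp/o; python3 chk.py
python3 -m handwheel '[{"tx":0,"ty":0,"tz":-2,"wx":0,"wy":0,"wz":0,"jaw":-0.3},{"tx":0,"ty":0,"tz":-4,"wx":0,"wy":0,"wz":0,"jaw":-0.3},{"tx":0,"ty":0,"tz":-5,"wx":0,"wy":0,"wz":0,"jaw":-0.3},{"tx":0,"ty":0,"tz":-5,"wx":0,"wy":0,"wz":0,"jaw":-0.3}]'>/tmp/o; python3 chk.py
```

```text
26.1 -0.037 [ 0.1 -0.3 -0.4] [ 0.52737221 -0.13021984  0.03892735] 1.446
26.6 0.013 [0.5 0.  0.1] [ 0.5296971  -0.13059629  0.03404802] 1.447
```

No contact here, so it was the stack. Continue down gently.

```bash
S() { python3 chk.py; awk '/wrist/{gsub("]","");if($4>2.5)exit 1}' /tmp/o; }
python3 -m handwheel '[{"tx":0,"ty":0,"tz":-1,"wx":0,"wy":0,"wz":0,"jaw":-0.3},{"tx":0,"ty":0,"tz":-2,"wx":0,"wy":0,"wz":0,"jaw":-0.3},{"tx":0,"ty":0,"tz":-2,"wx":0,"wy":0,"wz":0,"jaw":-0.3}]'>/tmp/o; S &&
python3 -m handwheel '[{"tx":0,"ty":0,"tz":-1,"wx":0,"wy":0,"wz":0,"jaw":-0.3},{"tx":0,"ty":0,"tz":-1,"wx":0,"wy":0,"wz":0,"jaw":-0.3}]'>/tmp/o; S &&
python3 -m handwheel '[{"tx":0,"ty":0,"tz":-1,"wx":0,"wy":0,"wz":0,"jaw":-0.3},{"tx":0,"ty":0,"tz":-1,"wx":0,"wy":0,"wz":0,"jaw":-0.3}]'>/tmp/o; S &&
python3 -m handwheel '[{"tx":0,"ty":0,"tz":-1,"wx":0,"wy":0,"wz":0,"jaw":-0.3},{"tx":0,"ty":0,"tz":-1,"wx":0,"wy":0,"wz":0,"jaw":-0.3}]'>/tmp/o; S
```

```text
26.975 -0.041 [-0.1  0.9 -0.2] [ 0.52951231 -0.13056923  0.03216318] 1.447
27.225 0.011 [ 0.1  0.5 -0.7] [ 0.52951799 -0.13058534  0.03117724] 1.447
27.475 0.007 [ 0.1  0.2 -1.1] [ 0.52950897 -0.13056565  0.03012912] 1.447
27.725 0.029 [-0.  -1.5 -0.1] [ 0.52951612 -0.1305986   0.02912611] 1.447
```

```bash
S() { python3 chk.py; awk '/wrist/{gsub("]","");if($4>2.2)exit 1}' /tmp/o; }
python3 -m handwheel '[{"tx":0,"ty":0,"tz":-1,"wx":0,"wy":0,"wz":0,"jaw":-0.3},{"tx":0,"ty":0,"tz":-1,"wx":0,"wy":0,"wz":0,"jaw":-0.3}]'>/tmp/o; S &&
python3 -m handwheel '[{"tx":0,"ty":0,"tz":-1,"wx":0,"wy":0,"wz":0,"jaw":-0.3},{"tx":0,"ty":0,"tz":-1,"wx":0,"wy":0,"wz":0,"jaw":-0.3}]'>/tmp/o; S &&
python3 -m handwheel '[{"tx":0,"ty":0,"tz":-1,"wx":0,"wy":0,"wz":0,"jaw":-0.3},{"tx":0,"ty":0,"tz":-1,"wx":0,"wy":0,"wz":0,"jaw":-0.3}]'>/tmp/o; S &&
python3 -m handwheel '[{"tx":0,"ty":0,"tz":-1,"wx":0,"wy":0,"wz":0,"jaw":-0.3},{"tx":0,"ty":0,"tz":-1,"wx":0,"wy":0,"wz":0,"jaw":-0.3}]'>/tmp/o; S
```

```text
27.975 -0.01 [-0.1 -0.3 -1.2] [ 0.52950335 -0.13058795  0.02814712] 1.447
28.225 -0.014 [ 0.5  0.1 -0.3] [ 0.52954159 -0.13059344  0.02714153] 1.447
28.475 -0.028 [-0.9  0.8  3.3] [ 0.52968124 -0.13061016  0.0264636 ] 1.447
28.475 -0.028 [-0.9  0.8  3.3] [ 0.52968124 -0.13061016  0.0264636 ] 1.447
```

```bash
python3 -m handwheel '[{"tx":0,"ty":0,"tz":0.3,"wx":0,"wy":0,"wz":0,"jaw":0.0},{"tx":0,"ty":0,"tz":0.3,"wx":0,"wy":0,"wz":0,"jaw":0.2},{"tx":0,"ty":0,"tz":0.3,"wx":0,"wy":0,"wz":0,"jaw":0.25},{"tx":0,"ty":0,"tz":0.3,"wx":0,"wy":0,"wz":0,"jaw":0.25},{"tx":0,"ty":0,"tz":30,"wx":0,"wy":0,"wz":0,"jaw":0.25},{"tx":0,"ty":0,"tz":80,"wx":0,"wy":0,"wz":0,"jaw":0.25},{"tx":0,"ty":0,"tz":130,"wx":0,"wy":0,"wz":0,"jaw":0.2},{"tx":-2,"ty":40,"tz":160,"wx":0,"wy":0,"wz":0,"jaw":0.1}]' 5
python3 -m handwheel '[{"tx":-2,"ty":55,"tz":0,"wx":0,"wy":0,"wz":0,"jaw":0.1},{"tx":-4,"ty":110,"tz":0,"wx":0,"wy":0,"wz":0,"jaw":0.1},{"tx":-6,"ty":165,"tz":0,"wx":0,"wy":0,"wz":0,"jaw":0.1},{"tx":-8,"ty":220,"tz":0,"wx":0,"wy":0,"wz":0,"jaw":0.1},{"tx":-8,"ty":234,"tz":-30,"wx":0,"wy":0,"wz":0,"jaw":0.1},{"tx":-8,"ty":234,"tz":-50,"wx":0,"wy":0,"wz":0,"jaw":0.1},{"tx":-8,"ty":234,"tz":-50,"wx":0,"wy":0,"wz":0,"jaw":0.1}]'
python3 -c "
from h import *
a=manip.capture('top')[95:215,180:340]; b=manip.capture('side')[130:250,160:320]
cv2.imwrite('pics/s5.png',np.hstack([cv2.resize(b,(400,300)),cv2.resize(a,(400,300))]))"
```

```text
t: 29.48
ee_pos: [0.5294, -0.0924, 0.189]
orientation: [2.355, 2.073, 0.003]
wrist_force: [1.0, 0.2, 0.3]
finger_gap: 0.555
grip_force: 0.0
t: 30.35
ee_pos: [0.518, 0.1435, 0.1348]
orientation: [-2.352, -2.079, 0.005]
wrist_force: [-0.5, 0.3, -0.6]
finger_gap: 0.55
grip_force: 0.0
```

View pics/s5.png

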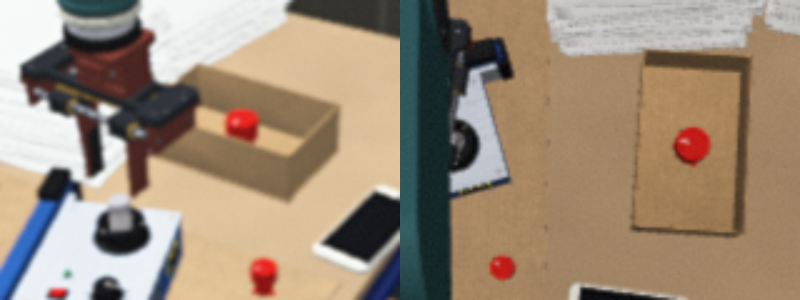

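The cap stands in the tray's middle (right view 691,145) and the open fingers straddle the fuse (left 120,210). Lower and close gently.

```bash
python3 -m handwheel '[{"tx":1.5,"ty":0,"tz":-20,"wx":0,"wy":0,"wz":0,"jaw":0.1},{"tx":1.5,"ty":0,"tz":-36,"wx":0,"wy":0,"wz":0,"jaw":0},{"tx":1.5,"ty":0,"tz":-44,"wx":0,"wy":0,"wz":0,"jaw":-0.1},{"tx":1.5,"ty":0,"tz":-44,"wx":0,"wy":0,"wz":0,"jaw":-0.2}]' 3 >/tmp/o; python3 chk.py
python3 -m handwheel '[{"tx":0,"ty":0,"tz":0,"wx":0,"wy":0,"wz":0,"jaw":-0.3},{"tx":0,"ty":0,"tz":0,"wx":0,"wy":0,"wz":0,"jaw":-0.4},{"tx":0,"ty":0,"tz":0,"wx":0,"wy":0,"wz":0,"jaw":-0.5},{"tx":0,"ty":0,"tz":0,"wx":0,"wy":0,"wz":0,"jaw":-0.6},{"tx":0,"ty":0,"tz":0,"wx":0,"wy":0,"wz":0,"jaw":-0.6}]' 3
```

```text
30.95 0.007 [-0.7 -0.4 -0.5] [0.52074874 0.14319834 0.09186156] 1.447
t: 31.58
ee_pos: [0.5212, 0.1434, 0.0923]
orientation: [2.355, 2.079, 0.0]
wrist_force: [-0.1, 0.9, -0.8]
finger_gap: 0.251
grip_force: 3.0
```

```bash
python3 -m handwheel '[{"tx":0,"ty":0,"tz":0,"wx":0,"wy":0,"wz":0,"jaw":-0.7},{"tx":0,"ty":0,"tz":0,"wx":0,"wy":0,"wz":0,"jaw":-0.7},{"tx":0,"ty":0,"tz":2,"wx":0,"wy":0,"wz":0,"jaw":-0.7},{"tx":0,"ty":0,"tz":5,"wx":0,"wy":0,"wz":0,"jaw":-0.7}]' 15 >/tmp/o; python3 chk.py &&
python3 -m handwheel '[{"tx":0,"ty":0,"tz":10,"wx":0,"wy":0,"wz":0,"jaw":-0.7},{"tx":0,"ty":0,"tz":25,"wx":0,"wy":0,"wz":0,"jaw":-0.7},{"tx":0,"ty":0,"tz":45,"wx":0,"wy":0,"wz":0,"jaw":-0.7},{"tx":0,"ty":0,"tz":90,"wx":0,"wy":0,"wz":0,"jaw":-0.7},{"tx":0,"ty":-10,"tz":108,"wx":0,"wy":0,"wz":0,"jaw":-0.7},{"tx":-10,"ty":-60,"tz":108,"wx":0,"wy":0,"wz":0,"jaw":-0.7},{"tx":-22,"ty":-115,"tz":108,"wx":0,"wy":0,"wz":0,"jaw":-0.7},{"tx":-34,"ty":-170,"tz":108,"wx":0,"wy":0,"wz":0,"jaw":-0.7}]'
python3 chk.py
```

```text
32.075 0.01 [ 0. -0. -1.] [0.52081642 0.14333879 0.09721561] 1.447
t: 33.08
ee_pos: [0.487, -0.028, 0.2066]
orientation: [2.353, 2.08, 0.002]
wrist_force: [0.1, -0.5, 0.2]
finger_gap: 0.245
grip_force: 14.9
33.075 -0.001 [ 0.1 -0.5  0.2] [ 0.48698573 -0.02801262  0.20659865] 1.448
```

```bash
S() { python3 chk.py; awk '/wrist/{gsub("]","");if($4>1.8)exit 1}' /tmp/o; }
python3 -m handwheel '[{"tx":-10,"ty":-50,"tz":0,"wx":0,"wy":0,"wz":0,"jaw":-0.7},{"tx":-21,"ty":-100,"tz":0,"wx":0,"wy":0,"wz":0,"jaw":-0.7},{"tx":-21,"ty":-100,"tz":-50,"wx":0,"wy":0,"wz":0,"jaw":-0.7},{"tx":-21,"ty":-100,"tz":-100,"wx":0,"wy":0,"wz":0,"jaw":-0.7},{"tx":-21,"ty":-100,"tz":-140,"wx":0,"wy":0,"wz":0,"jaw":-0.7},{"tx":-21,"ty":-100,"tz":-155,"wx":0,"wy":0,"wz":0,"jaw":-0.7},{"tx":-21,"ty":-100,"tz":-155,"wx":0,"wy":0,"wz":0,"jaw":-0.7}]'>/tmp/o;S &&
python3 -m handwheel '[{"tx":0,"ty":0,"tz":-2,"wx":0,"wy":0,"wz":0,"jaw":-0.7},{"tx":0,"ty":0,"tz":-3.5,"wx":0,"wy":0,"wz":0,"jaw":-0.7},{"tx":0,"ty":0,"tz":-3.5,"wx":0,"wy":0,"wz":0,"jaw":-0.7}]'>/tmp/o; S
```

```text
33.95 0.011 [-0.8 -0.2  0.1] [ 0.46614154 -0.12657699  0.05038665] 1.447
34.325 0.034 [-0.5  0.6 -0.1] [ 0.46661096 -0.12678775  0.04743633] 1.447
```

```bash
S() { python3 chk.py; awk '/wrist/{gsub("]","");if($4>1.8)exit 1}' /tmp/o; }
python3 -m handwheel '[{"tx":0,"ty":0,"tz":-2,"wx":0,"wy":0,"wz":0,"jaw":-0.7},{"tx":0,"ty":0,"tz":-4,"wx":0,"wy":0,"wz":0,"jaw":-0.7},{"tx":0,"ty":0,"tz":-4,"wx":0,"wy":0,"wz":0,"jaw":-0.7}]'>/tmp/o; S &&
python3 -m handwheel '[{"tx":0,"ty":0,"tz":-1,"wx":0,"wy":0,"wz":0,"jaw":-0.7},{"tx":0,"ty":0,"tz":-1,"wx":0,"wy":0,"wz":0,"jaw":-0.7}]'>/tmp/o; S &&
python3 -m handwheel '[{"tx":0,"ty":0,"tz":-1,"wx":0,"wy":0,"wz":0,"jaw":-0.7},{"tx":0,"ty":0,"tz":-1,"wx":0,"wy":0,"wz":0,"jaw":-0.7}]'>/tmp/o; S &&
python3 -m handwheel '[{"tx":0,"ty":0,"tz":-1,"wx":0,"wy":0,"wz":0,"jaw":-0.7},{"tx":0,"ty":0,"tz":-1,"wx":0,"wy":0,"wz":0,"jaw":-0.7}]'>/tmp/o; S &&
python3 -m handwheel '[{"tx":0,"ty":0,"tz":-1,"wx":0,"wy":0,"wz":0,"jaw":-0.7},{"tx":0,"ty":0,"tz":-1,"wx":0,"wy":0,"wz":0,"jaw":-0.7}]'>/tmp/o; S
```

```text
34.7 -0.002 [-0.  -0.1 -0.7] [ 0.46589308 -0.1265418   0.04249724] 1.447
34.95 0.002 [ 0.2 -1.2 -0.7] [ 0.46601955 -0.12661523  0.0416205 ] 1.447
35.2 0.02 [ 0.4  0.4 -0.7] [ 0.4660211  -0.12657973  0.04064069] 1.447
35.45 0.026 [ 0.1  0.6 -0.4] [ 0.46605057 -0.12659273  0.03965215] 1.447
35.7 0.051 [-2.3  1.4  7.9] [ 0.46569046 -0.1265484   0.03922743] 1.447
```

```bash
python3 -m handwheel '[{"tx":0,"ty":0,"tz":0.5,"wx":0,"wy":0,"wz":0,"jaw":-0.7},{"tx":0,"ty":0,"tz":0.5,"wx":0,"wy":0,"wz":0,"jaw":-0.7}]' 4 >/tmp/o; python3 chk.py
python3 -m handwheel '[{"tx":0,"ty":0,"tz":0,"wx":0,"wy":0,"wz":0,"jaw":-0.45},{"tx":0,"ty":0,"tz":0,"wx":0,"wy":0,"wz":0,"jaw":-0.35},{"tx":0,"ty":0,"tz":0,"wx":0,"wy":0,"wz":0,"jaw":-0.25},{"tx":0,"ty":0,"tz":0,"wx":0,"wy":0,"wz":0,"jaw":-0.25},{"tx":0,"ty":0,"tz":15,"wx":0,"wy":0,"wz":0,"jaw":-0.25},{"tx":0,"ty":0,"tz":40,"wx":0,"wy":0,"wz":0,"jaw":-0.25},{"tx":0,"ty":0,"tz":90,"wx":0,"wy":0,"wz":0,"jaw":-0.25},{"tx":0,"ty":0,"tz":140,"wx":0,"wy":0,"wz":0,"jaw":-0.25}]'
python3 -m handwheel '[{"tx":-20,"ty":-50,"tz":0,"wx":0,"wy":0,"wz":0,"jaw":0},{"tx":-40,"ty":-100,"tz":0,"wx":0,"wy":0,"wz":0,"jaw":0},{"tx":-60,"ty":-150,"tz":0,"wx":0,"wy":0,"wz":0,"jaw":0},{"tx":-70,"ty":-180,"tz":0,"wx":0,"wy":0,"wz":0,"jaw":0},{"tx":-70,"ty":-180,"tz":0,"wx":0,"wy":0,"wz":0,"jaw":0}]'
python3 -c "
from h import *
a=manip.capture('top')[95:215,180:340]; b=manip.capture('side')[130:250,160:320]
cv2.imwrite('pics/s6.png',np.hstack([cv2.resize(b,(400,300)),cv2.resize(a,(400,300))]))"
```

```text
35.95 0.013 [-0.4  0.6 -0.6] [ 0.46618358 -0.12663307  0.03921951] 1.447
t: 36.95
ee_pos: [0.4657, -0.1265, 0.1815]
orientation: [-2.355, -2.079, 0.0]
wrist_force: [0.7, -0.3, -0.6]
finger_gap: 0.377
grip_force: 0.0
t: 37.58
ee_pos: [0.3957, -0.3086, 0.1802]
orientation: [2.357, 2.075, -0.0]
wrist_force: [0.5, 1.1, -0.1]
finger_gap: 0.499
grip_force: 0.0
```

View pics/s6.png

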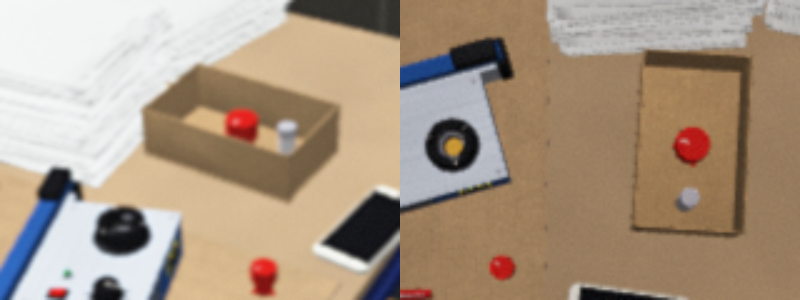

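The cap (691,145) and the fuse (689,198) both stand in the tray, the holder (453,147) is empty, and the arm is clear.

```bash
python3 -c "
from cell import manip
print(manip.sign_off())"
```

```text
the job is handed in; nothing more can be done
None
```

The job is handed in: the cap came out of the holder unlocked and the fuse was drawn after it. Both stand in the tray and the arm is clear; the gripper brushed the paper stack with about 6 N while placing the cap, and the hand-in call gave no verdict.

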